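Release a vial cassette from its dock and hold it up

TASK

In the medication room a clear cassette of three red-capped vials is locked in its white dock. First slide the dock's orange lock bar by its black grip until the bar's window is centred over the cassette's yellow tongue (white line at the green mark) and leave it there; then squeeze the cassette's two blue side catches fully in between the fingers and lift the cassette straight up, level, about 10 cm out of the dock. Finish while still holding it up there, still, over the dock with both catches squeezed, and leave everything else on the counter where it is.

Things in the scene. Friction and masses are not known exactly. Their poses are not given: they have to be found in the camera images.
- dock: White dock fixed on the counter. Origin: on the counter under the seat's centre; x away from the lock bar (which lies on the -x side, nearer the robot), y along the bar's track, z up. Seat: trough 124 x 92 mm, floor 12 mm, side walls to 40 mm (y = +-27 to +-46 mm) with grey ledges that hold the catches' lugs. Bar's rail: x -144 to -72 mm, 190 mm long, 33 mm high; green mark at y = 0.
- seat (a point): Centre of the dock's seat floor, 12 mm above the counter, axes as the dock; the cassette's origin lies here when it is home.
- lock_bar (a joint): Lock bar position, 0 to 0.080 m, growing towards the dock's +y; starts between 0 and 0.030. At 0.050 its 25 mm window is centred over the cassette's 14 mm tongue (white line at the green mark, dock y = 0). Within 5 mm of that the tongue passes; elsewhere, on either side, the bar holds the cassette down. Friction about 1.5 N; stays where it is left.
- lock_grip (a point): Centre of the top of the black grip on the orange bar, 80 mm above the counter, at dock x = -103 mm, y = lock_bar - 50 mm. The grip is a block 26 mm (dock x) by 16 mm (dock y), 40 mm tall, on the bar, whose top is 40 mm above the counter; pinch it along dock y. A white line crosses its top.
- cassette: Cassette, 100 mm along x, 51 mm along y, 90 mm high with the catches, 0.2 to 0.45 kg: white end blocks 46 mm high, red-capped vials to 66 mm high. Origin: centre of its underside; z up, axes as the dock's while seated. A yellow tongue (14 mm wide, 6 mm thick) sticks out 16 mm at the -x end, under the lock bar. Balance point close to x = y = 0.
- catch_left (a joint): How far the blue catch on the cassette's +y side is pressed in, 0 (sprung out, lug under the ledge) to 0.007 m (fully in, lug free). Spring 3 N at the start and 6.5 N fully in. Lug is free beyond about 0.005.
- catch_right (a joint): The same for the blue catch on the -y side; it is pressed towards +y.
- pad_left (a point): Centre of the outer face of the left catch's pad: 31 mm from the cassette's middle plane when out, 24 mm when in, 75 mm above its underside. Pad 30 mm long (cassette x), 58 to 90 mm above the underside (70 to 102 mm above the counter while seated). Over both pads 62 mm, squeezed 48 mm; beside them the space is free down to the dock's walls.
- pad_right (a point): The same point of the right catch's pad, on the -y side.
- vial: Bystander: glass vial with red cap, 26 mm diameter, 50 mm high, stands beside the dock. Origin: centre of its underside.
- ampoule_box: Bystander: small white and green carton, 45 x 60 x 30 mm, beside the dock. Origin: centre of its underside.
- basket: Bystander: teal divided basket, 160 x 220 x 100 mm, with pens and packets up to 145 mm high. Origin: centre of its underside.
- clipboard: Bystander: wooden clipboard with paper, 200 x 260 mm, 15 mm high at the clip. Origin: centre of its underside.
- dish: Bystander: round steel dish, 100 mm across, 40 mm high. Origin: centre of its underside.
- sanitizer: Bystander: clear bottle, 50 mm diameter, 150 mm high. Origin: centre of its underside.
- stapler: Bystander: black stapler, 35 x 110 x 35 mm. Origin: centre of its underside.
Mind the look-alikes: they are no part of the job. What is shaped like the cassette but purple is not meant.

How it is judged:
By the outcome, as a careful person would: the job done as asked, in the order asked, and still so for the second after the job is handed in, while the arm keeps its last pose, push and grip.
It also fails if it takes over 45 s, if anything falls off the work surface, if the arm or the gripper's body presses on something with over 40 N, if the wrist force passes 120 N, or if a joint passes its speed limit or range.

ROBOT

A 6-joint arm with a two-finger parallel gripper is mounted at the origin on the work surface. World frame = base frame: x ahead of the robot, y to its left, z up, the work surface at z = 0. Lengths are in m, angles in rad, forces in N, time in s.
With the tool pointing down it reaches from about 0.3 to 0.85 m from the base axis. Payload 4.2 kg.
Tool frame: the origin (TCP) lies at the very end of the fingers, on their centre line; the grasp point (between the pads) lies 19 mm behind it (r.tcp_to_grasp is the distance from the TCP to the grasp point, in m); z points along the fingers, y is the direction in which the jaws open and shut (so a half turn about z gives the same grasp; the last joint's range is limited). The gripper opens to 91 mm and grips with 3 to 60 N. Pads are 32 mm wide; open, the fingers measure 118 mm over their backs; the gripper's body (76 mm by 178 mm) begins 60 mm behind the grasp point.
Start: joints at [1.305, 0.32, 1.565, -0, 1.257, -0.02], TCP at [0.14, 0.558, 0.214] pointing down, gripper open.
Joint ranges: [-3.11, 3.11], [-0.84, 2.01], [0.21, 2.61], [-1.34, 4.49], [0.05, 2.63], [-2.56, 2.56]. Speed limits (rad/s): [2.57, 2.57, 3.14, 3.14, 3.14, 3.14].

INTERFACE

Orientations are given as a 3x3 rotation matrix whose columns are the frame's x, y, z axes.
In Python, from station import r gives the robot as it stands. Calls block until the motion is done:
- r.movep(position, orientation): joint-space move of the TCP to a pose.
- r.movel(position, vel=0.15, ori=None): straight line of the TCP; ori=None keeps the orientation; vel is the mean speed in m/s.
- r.set_joints(angles): joint-space move.
- r.move_gripper(opening, grasp_force=None): opening from 0.0 (shut) to 1.0 (fully open); grasp_force is the grip in N (None keeps the last); returns when the fingers have stopped.
- r.sleep(seconds).
- r.solve_ik(position, orientation): joint angles nearest the present ones, or None.
- r.state(): the state.
- r.snapshot(name): name is "side" or "top"; returns the picture (420x560x3 uint8, red, green, blue); there is no depth.
- r.calibration(name): a dict with "fx", "fy", "cx", "cy" (pixels), "world_to_cam" (4x4, takes a point from world to camera coordinates). Camera axes: x right, y up, looking along -z (the intrinsics and any distortion apply to the point x, -y, -z); pixel columns grow to the right and rows downward; lengths in m; the calibration is good to about 2 mm. A picture is of the moment at which its call begins. calibration takes no time and is no camera call.
A pose or a line that the arm cannot do raises r.Unreachable and nothing moves.
- r.close_job(): hands the job in, once; it reports no verdict.
Trained networks look in the newest picture that a camera, given by its name, has taken for a name from the list of things; names that differ only in an ending like _2 or _b are one class to them, and where a whole thing is asked for, a point or a joint stands for the part that bears it (a point fixed in the world has none). Each returns a list of dicts, best first, with "conf" (0 to 1); they miss things now and then, are a little off and sometimes report something else, mostly with a low value. They report only what shows in the picture. A call takes as long as a camera call. They do not tell look-alikes from the thing itself.
- r.trace(camera, query): "region" (420x560 bool, what is visible of it) and "xy" ([column, row] in pixels, amid what is visible of it).
- r.place_of(camera, query): "xy" ([column, row] in pixels: a listed point, or the origin of a listed thing).
The state is a dict: "clock": time; "joint_positions": joint angles; "qd": joint speeds; "effort": joint torques, N m; "tool_pos": TCP position; "ee_rot": TCP orientation; "ft_force": force on the tool from outside, world axes, zero at the start; "ft_torque": the same for the moment, N m; "width": opening from 0.0 (shut) to 1.0 (fully open).
Only numpy, scipy, OpenCV 4.12 (cv2) and the standard library are available. Lean on these libraries where they do the work, as an engineer would, in place of code of your own. Each camera call takes 0.05 s, during which the arm holds its last target.

## Working session

There is one attempt and no reset: what is moved stays moved. The work goes in short steps, each a Python script; the robot and the scene stay as the last script left them, time stands still between calls to the robot, and variables do not carry over. Pictures are saved under pics/ and viewed, and the job is handed in when it is done.

```bash
ls; mkdir -p pics
python3 - <<'E'
from station import r
import cv2
for n in("top","side"):
    im=r.snapshot(n); cv2.imwrite(f"pics/{n}0.png",im[:,:,::-1])
    c=r.calibration(n); print(n,c)
    for q in("lock_grip","pad_left","pad_right","cassette","dock","seat"):
        print(q,[(d['xy'],round(d['conf'],2)) for d in r.place_of(n,q)])
s=r.state();print(s['clock'],s['tool_pos'],s['ft_force'])
E
```

```text
pics
top {'fx': 491.80131060253444, 'fy': 491.80131060253444, 'cx': 271.78355329533696, 'cy': 210.41498342420948, 'world_to_cam': array([[-1.92469931e-02, -9.99803994e-01, -4.63967328e-03,
        -8.15854279e-04],
       [ 9.92296985e-01, -1.96700680e-02,  1.22310192e-01,
        -5.51749315e-01],
       [-1.22377481e-01, -2.24983039e-03,  9.92481078e-01,
        -1.71894465e+00],
       [ 0.00000000e+00,  0.00000000e+00,  0.00000000e+00,
         1.00000000e+00]])}
lock_grip [([309.2, 232.5], 0.85), ([121.3, 215.1], 0.71)]
pad_left [([366.4, 268.9], 0.42), ([300.8, 200.3], 0.39)]
pad_right [([317.0, 206.7], 0.6), ([346.9, 277.1], 0.38)]
cassette [([304.5, 203.2], 0.69), ([352.7, 276.9], 0.57)]
dock [([304.6, 203.3], 0.8), ([413.9, 206.5], 0.27)]
seat [([303.8, 205.0], 0.67), ([216.7, 157.9], 0.25)]
side {'fx': 389.2770957547865, 'fy': 389.2770957547865, 'cx': 284.8975323441804, 'cy': 205.47564885448836, 'world_to_cam': array([[ 0.99826481, -0.05876527,  0.00374231, -0.52438829],
       [ 0.03710097,  0.67705277,  0.73499868, -0.08127516],
       [-0.04572614, -0.73358448,  0.6780582 , -1.12397694],
       [ 0.        ,  0.        ,  0.        ,  1.        ]])}
lock_grip [([263.2, 247.7], 0.74)]
pad_left [([208.8, 313.4], 0.92), ([310.3, 227.1], 0.46)]
pad_right [([195.1, 290.4], 0.72), ([305.6, 244.8], 0.55)]
cassette [([308.8, 263.9], 0.75), ([304.7, 258.4], 0.57)]
dock [([306.6, 261.3], 0.93), ([226.1, 380.3], 0.41)]
seat [([304.8, 257.3], 0.97)]
0.7 [0.13991272 0.55773814 0.21399079] [-0.01926833  0.34217083  0.43560733]
```

View pics/top0.png

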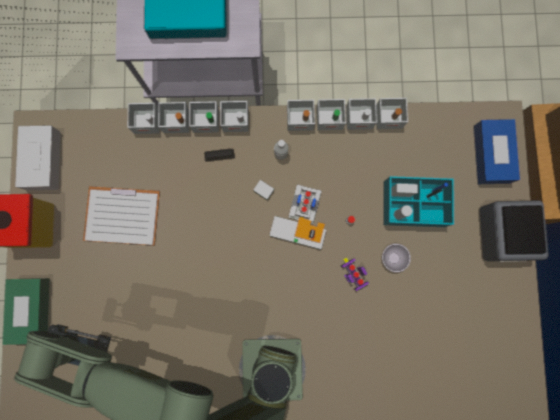

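View pics/side0.png

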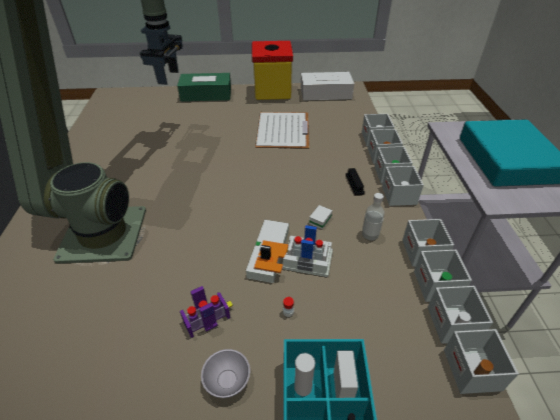

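Run:
```python
import cv2
a=cv2.imread('pics/top0.png')[150:310,230:430];cv2.imwrite('pics/topz.png',cv2.resize(a,None,fx=4,fy=3.75,interpolation=2))
a=cv2.imread('pics/side0.png')[180:340,170:370];cv2.imwrite('pics/sidez.png',cv2.resize(a,None,fx=4,fy=3.75,interpolation=2))
```

```text
(no output)
```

View pics/topz.png

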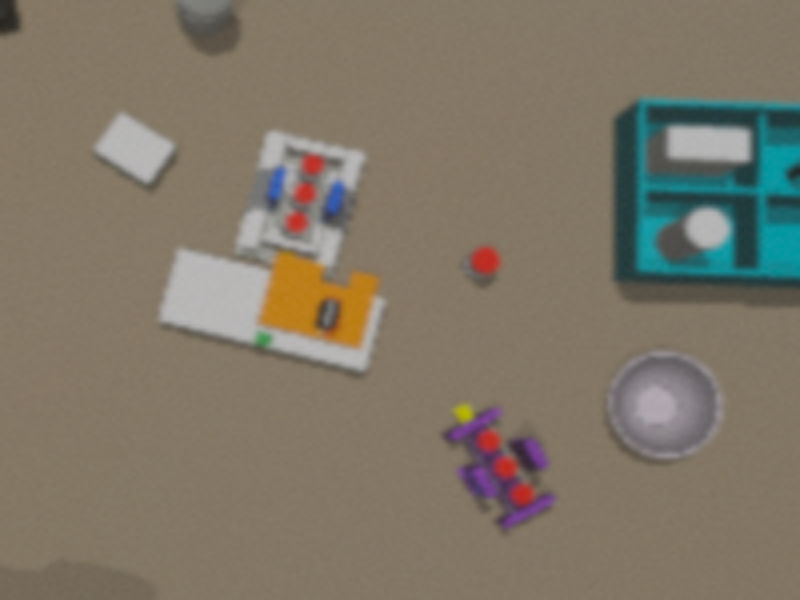

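View pics/sidez.png

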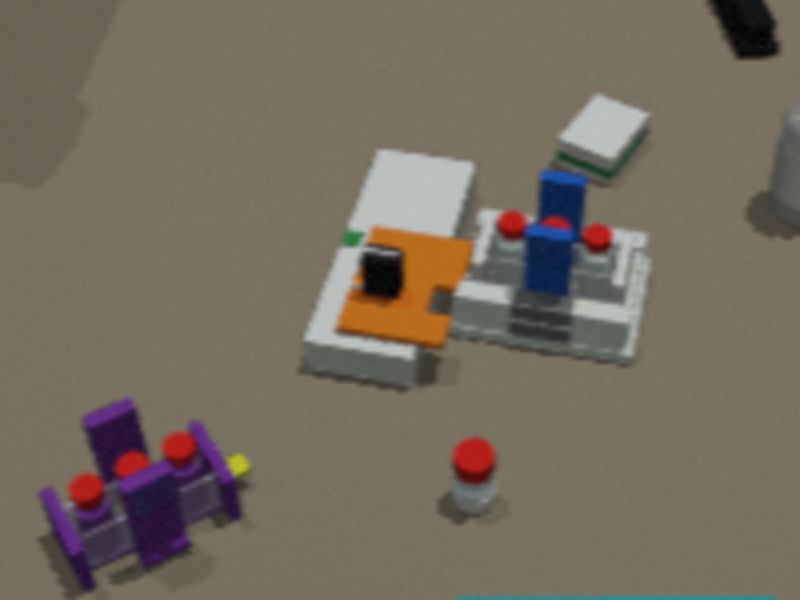

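```bash
cat > h.py <<'E'
from station import r
import numpy as np, cv2
from scipy.optimize import least_squares
def proj(cam,P):
    c=r.calibration(cam); P=np.atleast_2d(P)
    p=(c['world_to_cam']@np.c_[P,np.ones(len(P))].T)[:3]
    return np.c_[c['cx']+c['fx']*p[0]/-p[2], c['cy']-c['fy']*p[1]/-p[2]]
def d2w(d,P):
    P=np.atleast_2d(P).astype(float);c,s=np.cos(d[2]),np.sin(d[2])
    return np.c_[d[0]+c*P[:,0]-s*P[:,1], d[1]+s*P[:,0]+c*P[:,1],P[:,2]]
E
cat > fit.py <<'E'
from h import *
T=lambda X,Y:(230+X/4-.4,150+Y/3.75-.4); S=lambda X,Y:(170+X/4-.4,180+Y/3.75-.4)
obs=[('top',T(178,248),(-72,95,33)),('top',T(160,322),(-144,95,33)),('top',T(365,372),(-144,-95,33)),
('top',T(305,193),(0,0,78)),('top',T(329,313),('g',)),('top',T(277,185),(0,31-2,102)),('top',T(337,198),(0,-29,102)),
('side',S(378,150),(-144,95,33)),('side',S(474,160),(-72,95,33)),('side',S(306,342),(-144,-95,33)),('side',S(416,350),(-72,-95,33)),
('side',S(383,250),('g',)),('side',S(563,173),(0,29,102)),('side',S(550,228),(0,-29,102))]
def res(v):
    o=[]
    for cam,uv,p in obs:
        if p[0]=='g': p=(-103,v[3]*1e3-50,80)
        o.append(proj(cam,d2w(v,np.array(p)/1e3))[0]-uv)
    return np.array(o)
s=least_squares(lambda v:res(v).ravel(),[.55,-.07,-.2,.01],loss='soft_l1')
print(s.x)
for (c,_,p),e in zip(obs,res(s.x)): print(c,p,e.round(2))
d=s.x
for k,P in dict(grip=(-.103,d[3]-.05,.08),c=(0,0,.087)).items(): print(k,d2w(d,P))
E
python3 fit.py
python3 - <<'E'
from h import *
for cam,qs in (('top',('lock_bar','catch_left','catch_right','lock_grip')),('side',('catch_left','catch_right'))):
    r.snapshot(cam)
    for q in qs: print(cam,q,[(np.round(x['xy'],1),round(x['conf'],2)) for x in r.trace(cam,q)])
E
```

```text
[ 0.5777563  -0.12859545 -0.26285795  0.00366366]
top (-72, 95, 33) [-0.37 -0.11]
top (-144, 95, 33) [-0.76 -0.25]
top (-144, -95, 33) [ 0.2  -0.64]
top (0, 0, 78) [-0.66 -0.31]
top ('g',) [-0.52 -0.5 ]
top (0, 29, 102) [-1.44 -1.18]
top (0, -29, 102) [-0.   -0.62]
side (-144, 95, 33) [-0.59 -0.45]
side (-72, 95, 33) [-0.13  0.54]
side (-144, -95, 33) [-0.75 -0.01]
side (-72, -95, 33) [-0.56  2.59]
side ('g',) [-0.25  0.54]
side (0, 29, 102) [0.11 0.1 ]
side (0, -29, 102) [-0.27  1.82]
grip [[ 0.46625412 -0.14657654  0.08      ]]
c [[ 0.5777563  -0.12859545  0.087     ]]
top lock_bar [(array([305.1, 229.3]), 0.89), (array([350.6, 220.6]), 0.31)]
top catch_left [(array([362.4, 271.9]), 0.56), (array([307.1, 230.7]), 0.38)]
top catch_right [(array([310.5, 200.5]), 0.58), (array([350.2, 277.8]), 0.57)]
top lock_grip [(array([307.2, 232. ]), 0.76)]
side catch_left [(array([310.3, 229.5]), 0.68), (array([208.1, 315.9]), 0.53)]
side catch_right [(array([198.8, 296.4]), 0.75), (array([306. , 249.1]), 0.51)]
```

```bash
cat >> h.py <<'E'
D=np.array([0.5777563,-0.12859545,-0.26285795]); LB=.00366
def ori(yaw,flip=1):
    y=flip*np.array([-np.sin(yaw),np.cos(yaw),0]);z=np.array([0,0,-1.]);return np.c_[np.cross(y,z),y,z]
def st(t=''):
    s=r.state();print(t,'t',round(s['clock'],2),'tcp',s['tool_pos'].round(4) if hasattr(s['tool_pos'],'round') else s['tool_pos'],'F',np.round(s['ft_force'],1),'M',np.round(s['ft_torque'],2),'w',round(s['width'],3));return s
def save(cam,name,box=None):
    im=r.snapshot(cam)[:,:,::-1]
    if box: x0,y0,x1,y1=box; im=cv2.resize(im[y0:y1,x0:x1],(800,600),interpolation=2)
    cv2.imwrite(f'pics/{name}.png',im)
E
python3 - <<'E'
from h import *
g=d2w(D,(-.103,LB-.05,.20))[0]
print(r.tcp_to_grasp)
for f in(1,-1): print(r.solve_ik(g,ori(D[2],f)))
q=[r.solve_ik(g,ori(D[2],f)) for f in (1,-1)]
s=r.state()['joint_positions']
q=[a for a in q if a is not None]
f=1 if abs(np.array(q[0])-s).max()<=abs(np.array(q[-1])-s).max() else -1
print('flip',f); open('flip','w').write(str(f))
r.movep(g,ori(D[2],f)); st()
save('side','a1',(200,170,360,290))
save('top','a1t',(230,150,390,270))
E
```

```text
0.0188
[-3.28127042e-01  1.94198822e-01  1.77583753e+00 -4.44089210e-16
  1.17155630e+00 -1.63606542e+00]
[-3.28127042e-01  1.94198822e-01  1.77583753e+00 -4.44089210e-16
  1.17155630e+00  1.50552723e+00]
flip 1
 t 3.84 tcp [ 0.4665 -0.146   0.2   ] F [-1.  -0.1 -0.6] M [-0.    0.02 -0.  ] w 1.003
```

View pics/a1.png

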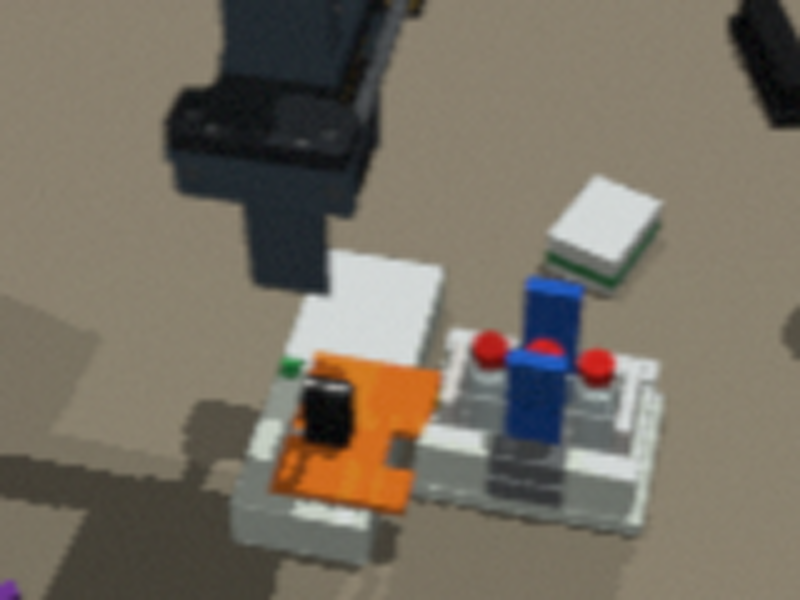

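The gripper is above the grip (about zoom 327,410). The blue catches and dock are unchanged. I'll descend and pinch the grip.

Run:
```python
from h import *
g=d2w(D,(-.103,LB-.05,.054))[0]
r.movel(g,vel=.12);st('down')
r.move_gripper(0.1,grasp_force=10);st('closed')
save('side','a2',(200,170,360,290))
save('top','a2t',(230,150,390,270))
```

```text
down t 5.31 tcp [ 0.4668 -0.1468  0.0546] F [ 0.6 -0.  -0.4] M [-0.08  0.05 -0.03] w 1.0
closed t 6.43 tcp [ 0.4662 -0.1466  0.054 ] F [ 0.4 -0.4 -0.6] M [-0.13  0.04 -0.19] w 0.176
```

View pics/a2.png

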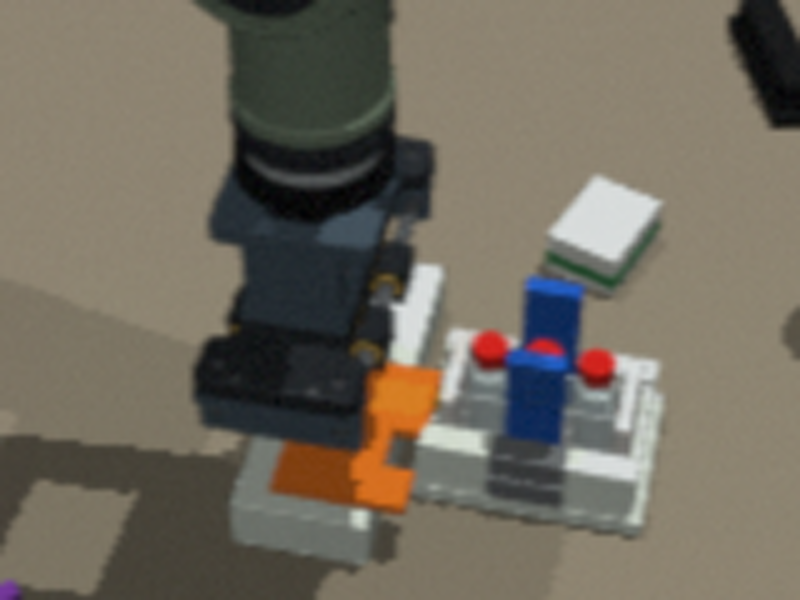

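Width is 16 mm, so the grip is held. I'll slide it to dock y = 0.

Run:
```python
from h import *
r.movel(d2w(D,(-.103,0,.054))[0],vel=.04);st('slid')
r.move_gripper(0.6);st('open')
r.movel(d2w(D,(-.103,0,.26))[0],vel=.25);st('up')
save('side','a3',(220,190,340,280))
save('top','a3t',(250,170,350,245))
```

```text
slid t 7.84 tcp [ 0.479  -0.1017  0.0541] F [ 4.1  0.1 -5.2] M [-0.01 -0.85 -0.18] w 0.178
open t 8.58 tcp [ 0.4783 -0.1018  0.054 ] F [ 0.2  0.3 -0.7] M [ 0.04  0.04 -0.03] w 0.601
up t 9.56 tcp [ 0.4774 -0.1016  0.2587] F [0.6 0.4 0.4] M [ 0.04 -0.03  0.01] w 0.6
```

View pics/a3.png

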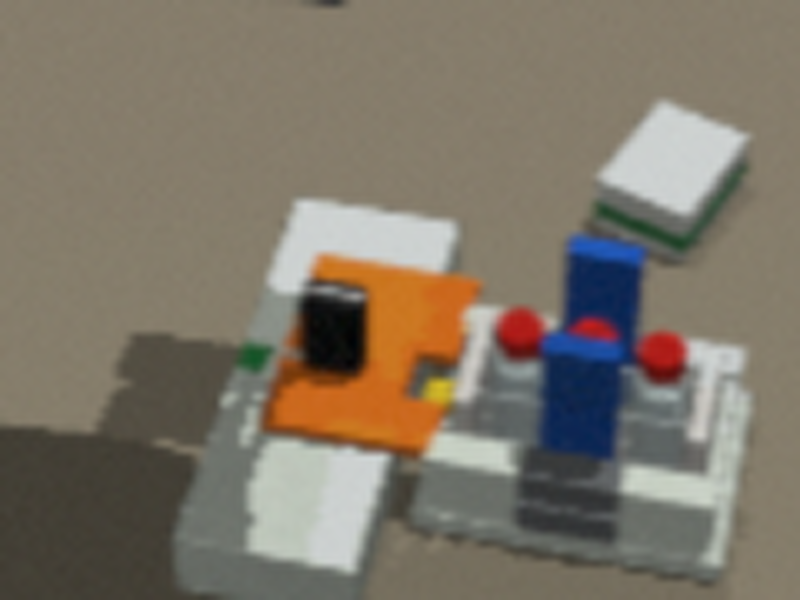

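View pics/a3t.png

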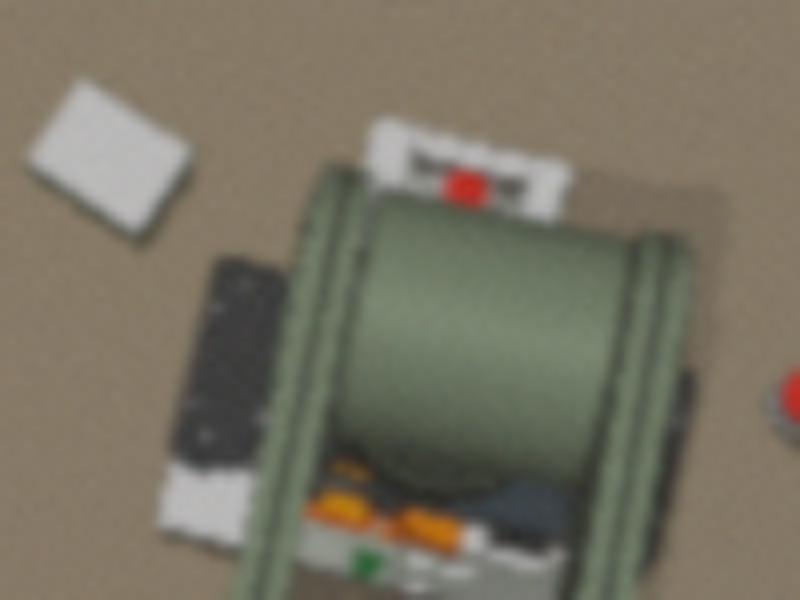

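Run:
```python
from h import *
im=cv2.imread('pics/a3.png')
def z(P): return [tuple(np.round((p-[220,190]+.5)*[800/120,600/90]).astype(int)) for p in proj('side',d2w(D,np.array(P)/1e3))]
def pl(P,c,cl=False): cv2.polylines(im,[np.array(z(P),np.int32)],cl,c,1)
pl([(-144,0,33),(-116,0,33)],(255,0,255)); pl([(-140,0,40),(-116,0,40)],(255,255,0))
pl([(-116,-8,80),(-90,-8,80),(-90,8,80),(-116,8,80)],(0,255,255),True)
pl([(-116,0,80),(-90,0,80)],(0,0,255))
pl([(-144,-95,33),(-72,-95,33),(-72,95,33),(-144,95,33)],(0,255,0),True)
pl([(-95,12.5,40),(-60,12.5,40)],(255,0,255));pl([(-95,-12.5,40),(-60,-12.5,40)],(255,0,255))
for s in(1,-1):pl([(-15,s*31,102),(15,s*31,102)],(0,255,255))
cv2.imwrite('pics/ov.png',im)
r_=r.place_of('side','lock_grip');print(r_[0],proj('side',d2w(D,(-.103,0,.08))))
```

```text
{'xy': [267.3, 230.8], 'conf': 0.73} [[269.34006894 233.67920533]]
```

View pics/ov.png

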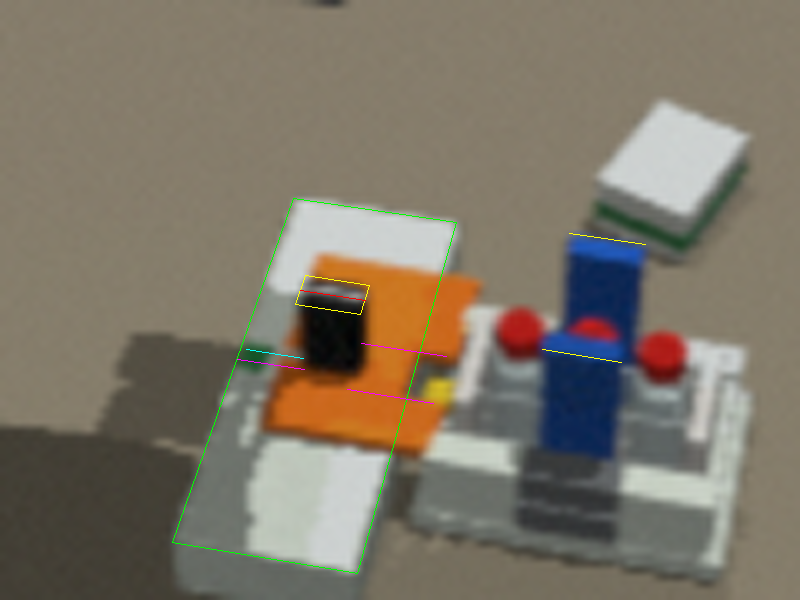

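Run:
```python
from h import *
q=np.array(r.state()['joint_positions']);q[0]+=.6
r.set_joints(q);st()
im=r.snapshot('top')[:,:,::-1].copy();cv2.imwrite('pics/b1raw.png',im)
X0,Y0,k=260,180,8
z=cv2.resize(im[Y0:Y0+75,X0:X0+100],(800,600),interpolation=cv2.INTER_CUBIC);cv2.imwrite('pics/b1.png',z)
def pl(P,c,cl=False):
    p=(proj('top',d2w(D,np.array(P)/1e3))-[X0,Y0]+.5)*k
    cv2.polylines(z,[p.round().astype(np.int32)],cl,c,1)
pl([(-144,0,33),(-116,0,33)],(255,0,255)); pl([(-140,0,40),(-116,0,40)],(255,255,0))
pl([(-116,-8,80),(-90,-8,80),(-90,8,80),(-116,8,80)],(0,255,255),True)
pl([(-144,-95,33),(-72,-95,33),(-72,95,33),(-144,95,33)],(0,255,0),True)
pl([(-62,-46,0),(62,-46,0),(62,46,0),(-62,46,0)],(0,0,0),True)
pl([(-62,-46,40),(62,-46,40),(62,46,40),(-62,46,40)],(0,255,0),True)
for s in(1,-1):pl([(-15,s*31,102),(15,s*31,102)],(0,255,255))
cv2.imwrite('pics/b1o.png',z)
```

```text
t 10.82 tcp [0.4518 0.185  0.2582] F [-0.7  0.   0.3] M [ 0.04  0.06 -0.01] w 0.601
```

View pics/b1.png

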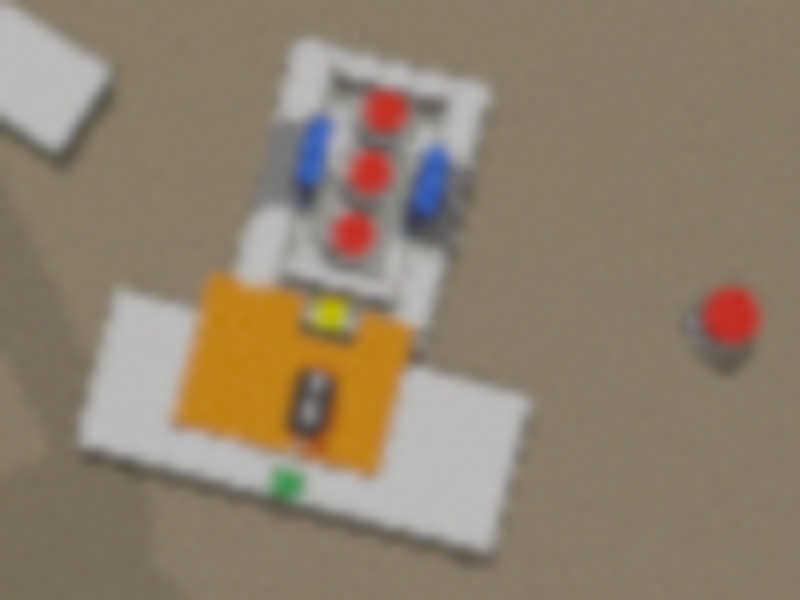

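View pics/b1o.png

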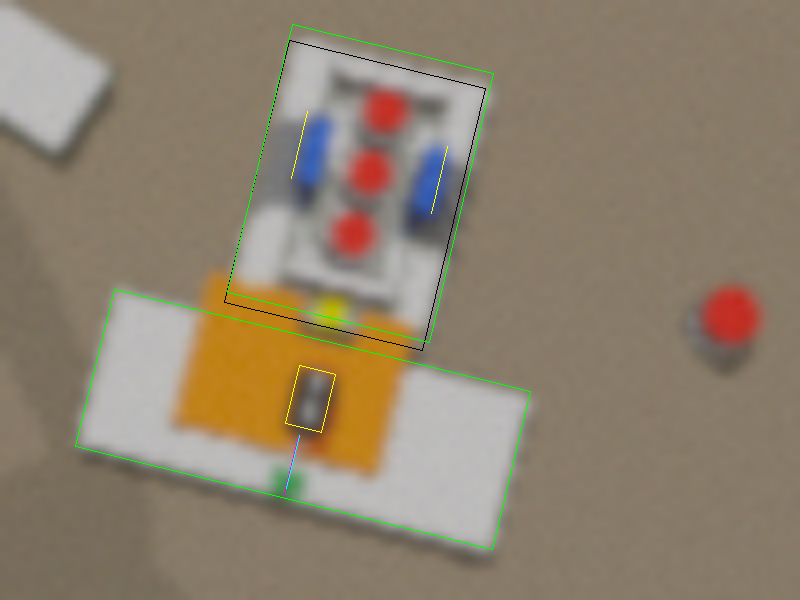

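Top view: the yellow tongue (zoom 312–347) sits centred in the window (302–358). The white line on the grip points at the green mark (288,485). Next I'll squeeze the cassette.

Run:
```python
from h import *
r.movep(d2w(D,(0,0,.24))[0],ori(D[2]));st('above')
r.move_gripper(0.95)
r.movel(d2w(D,(0,0,.068))[0],vel=.12);st('down')
r.move_gripper(0.3,grasp_force=15);st('sq15')
r.sleep(.2);st()
save('side','c1',(220,190,340,280))
```

```text
above t 12.16 tcp [ 0.5776 -0.1277  0.2402] F [-0.6  0.5  0.9] M [-0.04 -0.   -0.06] w 0.598
down t 14.4 tcp [ 0.5783 -0.1287  0.0687] F [-0.3  0.5  0.1] M [ 0.    0.03 -0.  ] w 0.949
sq15 t 15.1 tcp [ 0.5779 -0.1288  0.0684] F [-1.6 -0.6  2.7] M [-0.12  0.15 -0.09] w 0.512
 t 15.3 tcp [ 0.578  -0.1288  0.0684] F [-0.6  0.2  5. ] M [-0.14  0.26 -0.07] w 0.515
```

View pics/c1.png

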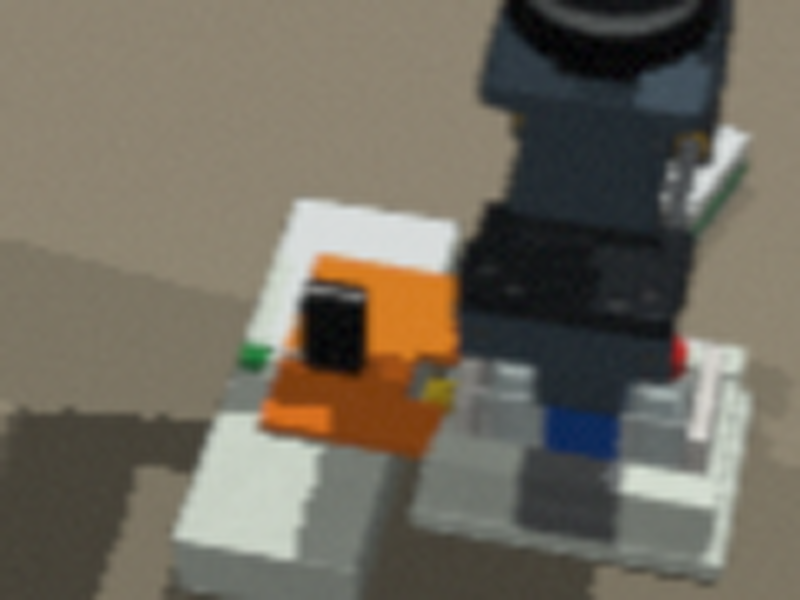

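The squeeze shows 47 mm, so both catches are fully in, and lateral force is near zero. I'll firm up the grip and lift in stages.

Run:
```python
from h import *
r.move_gripper(0.3,grasp_force=30);st('sq30')
for dz in (.008,.02):
    r.movel(d2w(D,(0,0,.068+dz))[0],vel=.04);s=st(dz)
    if abs(np.array(s['ft_force'])).max()>15: print('STOP');break
else:
    r.movel(d2w(D,(0,0,.168))[0],vel=.06);st('up')
    r.sleep(.5);st()
save('side','d1',(200,130,360,250))
save('top','d1t',(230,150,390,270))
```

```text
sq30 t 15.57 tcp [ 0.578  -0.1288  0.0686] F [-1.2 -0.6  5.8] M [-0.1   0.25 -0.13] w 0.503
0.008 t 15.92 tcp [ 0.5774 -0.1283  0.0755] F [-0.5  0.1 -3.3] M [-0.04  0.02  0.04] w 0.501
0.02 t 16.37 tcp [ 0.5779 -0.1286  0.0884] F [-0.5  0.  -3. ] M [ 0.03  0.01 -0.  ] w 0.5
up t 17.85 tcp [ 0.5775 -0.1285  0.1675] F [-0.3  0.7 -2.6] M [-0.04  0.02 -0.  ] w 0.5
 t 18.35 tcp [ 0.5777 -0.1286  0.168 ] F [ 1.1  0.2 -2.2] M [-0.09  0.04 -0.01] w 0.498
```

View pics/d1.png

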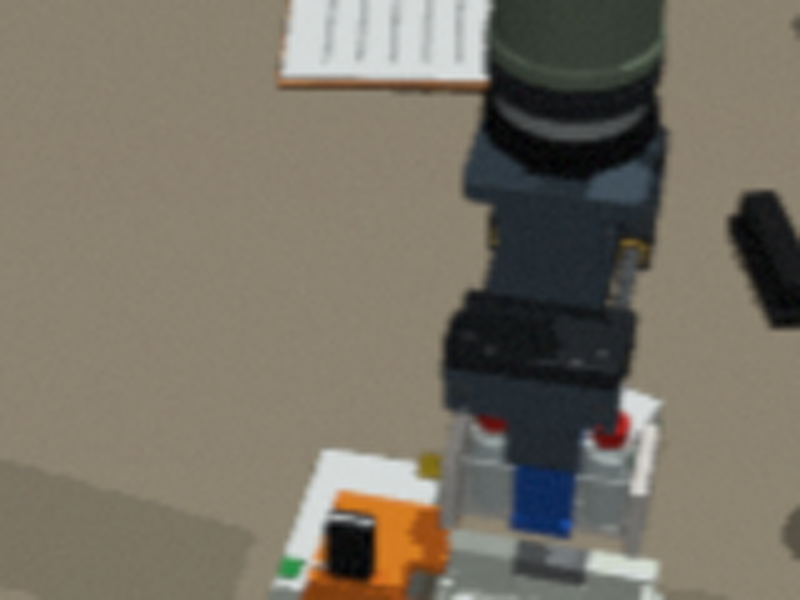

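View pics/d1t.png

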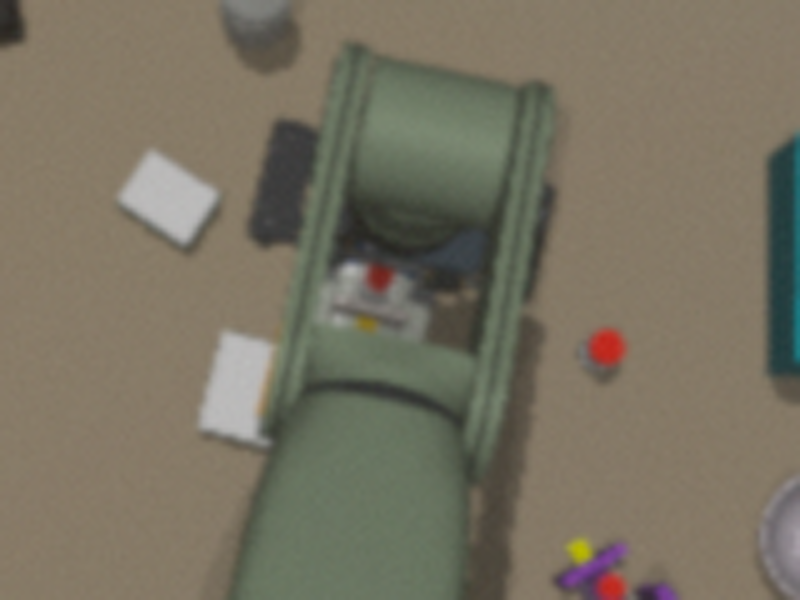

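The lifted cassette is level, with the tongue free at (430,465) and the blue catch held. The bar is unmoved with its grip at (350,545), and the neighbours are in place. One last stability check, then I'll hand in.

Run:
```python
from h import *
r.sleep(.3);s=st();print(np.abs(s['qd']).max())
save('side','e1')
r.close_job()
```

```text
t 18.75 tcp [ 0.5778 -0.1286  0.168 ] F [ 0.7  0.1 -3.2] M [-0.01 -0.05  0.04] w 0.5
0.0011745759369568287
the job is handed in; nothing more can be done
```

View pics/e1.png

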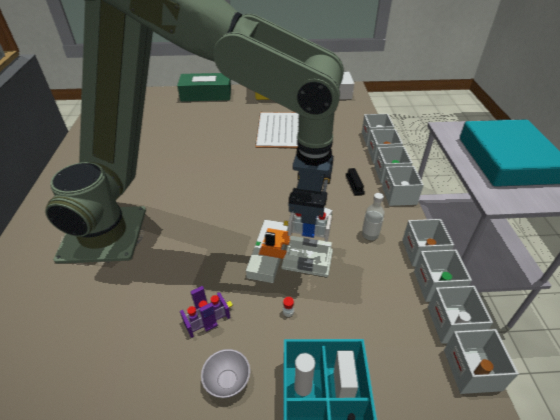

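I slid the lock bar to the green mark, squeezed both blue catches in, and lifted the cassette straight up 10 cm. I handed the job in at 18.8 s with the cassette still held over the dock.

- **Lock bar:** after the slide, the top picture showed the yellow tongue centred in the bar's window. The grip was in the same place in the pictures after the lift.
- **Catches and lift:** the jaws closed to about 47 mm at 15 N and 45.5 mm at 30 N. The expected width over squeezed catches is 48 mm, so both read as fully in; I put the difference down to the fingers flexing under force. Each catch's travel was not measured on its own.
- **Holding:** the load was steady at about 3 N, the joints were still, and the last pictures showed the cassette level and clear of the dock.
- **Other things on the counter:** nothing looked moved in the last picture. The two cameras disagreed by about 2 mm on the dock's position, which was within tolerance. Nothing failed.

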